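# Lock the T-foot post into the microscope stand base

### The job

Take the T-foot post out of its blue sloping cradle and stand it upright, foot down and fully home, in the white parking block, and let go of it. Then take it again by its red handle, pass its foot down through the slot of the dark-topped stand base until the collar sits on the plate, turn it a quarter turn (either way) so that the foot and handle lie square across the slot and lock it, and let go, leaving it standing upright. Leave the other labware where it is.

Things in the scene. Friction and masses are not known exactly. Their poses are not given: they have to be found in the camera images.
- post_mid (a point): middle of the square shank of the T-foot post (metal, red handle, 144 mm long, 0.17 to 0.34 kg). z runs along the post from foot to handle, x along the foot. The aluminium shank is 18 x 18 mm, 84 mm long, its flats facing x and y. At the start the post lies in the cradle: z slopes 20 degrees up towards the cradle's -y, x is level, y points mostly up, and this point is 75 mm above the table.
- post_collar (a point): centre of the underside of the post's round collar (44 mm across, 8 mm thick), 50 mm below post_mid along the post; same axes as post_mid
- post_foot (a point): centre of the underside of the post's steel foot bar, 60 (x) x 14 (y) x 12 mm high, 76 mm below post_mid; a round neck 13 mm thick and 14 mm long joins it to the collar; same axes as post_mid
- post_handle (a point): centre of the post's red handle bar, 52 (x) x 20 (y) x 26 mm high, parallel to the foot, 55 mm above post_mid; same axes as post_mid
- cradle: blue fixed cradle that carries the post at the start; origin at the centre of its underside, base plate 90 (x) x 150 (y) x 8 mm. Two notched rests, 36 mm wide (x) and 8 mm thick, hold the shank 37 mm from post_mid towards the handle and 29 mm towards the foot; open above, their cheeks end 2 mm below the shank's centre line. A stop meets the foot's underside. The post lifts out freely upward; all is below 110 mm.
- park_hole (a point): centre of the hole's mouth, at the top of the fixed white parking block (96 (x) x 64 (y) x 46 mm high, blue foot). The hole is 66 (x) x 20 (y) mm, blind, 34 mm deep, chamfered: the post's foot goes in, long side along x, until the collar rests on the block's top. z up.
- slot (a point): centre of the slot at the top of the fixed stand base (white box 150 (x) x 140 (y) x 48 mm high, dark steel top). Slot 64 (x) x 18 (y) mm, chamfered, through a plate 10 mm thick; below it a cavity 106 x 96 mm, 30 mm deep, where the foot turns freely: with the collar on the plate the foot's top is 4 mm under the plate. No stop or detent. z up.
- jar_a_c (a point): bystander, centre: amber jar with white cap, 44 mm across, 62 mm high, upright; not to be disturbed
- jar_b_c (a point): bystander, centre: white jar with blue cap, 44 mm across, 62 mm high, upright; not to be disturbed
- jar_c_c (a point): bystander, centre: small amber jar with white cap, 36 mm across, 50 mm high, upright; not to be disturbed
- beaker_c (a point): bystander, centre: clear glass beaker, 64 mm across, 75 mm high, upright; not to be disturbed
- petri_c (a point): bystander, centre: clear closed dish, 90 mm across, 17 mm high, upright; not to be disturbed
- slide_box_c (a point): bystander, centre: green box, 85 x 55 x 32 mm high, upright; not to be disturbed
Mind the look-alikes: they are no part of the job. What is shaped like the part that bears post_mid but turquoise is not meant.

How it is judged:
On the way, in this order (a step that is already met when the one before it is completed fails the run):
1. the post stands upright in the parking block, collar on its top, released (z of post_collar in the frame of park_hole between -0.003 and 0.003 m and horizontal distance between post_collar and park_hole below 0.01 m and angle between post_mid's own z axis and vertical below 0.1 rad and contact force between the fingers and post below 0.1 N), for 0.2 s.
2. the foot has passed down through the slot, along it, collar near or on the plate (z of post_collar in the frame of slot below 0.004 m and horizontal distance between post_collar and slot below 0.008 m and angle between the x axis of post_mid and the x axis of slot, either way round below 0.3 rad), for 0.05 s.
At the end, for the whole second after the job is handed in: The post stands upright (within 0.1 rad) at rest in the slot, its collar's underside within 3 mm of the plate's top and within 28 mm of the slot's centre, the foot turned across the slot (square to it within 0.35 rad), released (z of post_collar in the frame of slot between -0.003 and 0.003 m and horizontal distance between post_collar and slot below 0.028 m and angle between the x axis of post_mid and the x axis of slot, either way round above 1.22 rad and angle between post_mid's own z axis and vertical below 0.1 rad and contact force between the fingers and post below 0.1 N and linear speed of post below 0.02 m/s and angular speed of post below 0.1 rad/s); the robot touches nothing.
It fails at once if a bystander (jar, beaker, dish or box) moved more than 30 mm (distance of any of jar_a_c, jar_b_c, jar_c_c, beaker_c, petri_c, slide_box_c from where it was at the start of the episode above 0.03 m).
It also fails if it takes over 72 s, if anything falls off the work surface, if the arm or the gripper's body presses on something with over 40 N, if the wrist force passes 120 N, or if a joint passes its speed limit or range.

### The arm

A 6-joint arm with a two-finger parallel gripper is mounted at the origin on the work surface. World frame = base frame: x ahead of the robot, y to its left, z up, the work surface at z = 0. Lengths are in m, angles in rad, forces in N, time in s.
With the tool pointing down it reaches from about 0.425 to 0.95 m from the base axis. Payload 3.5 kg.
Tool frame: the origin (TCP) lies at the very end of the fingers, on their centre line; the grasp point (between the pads) lies 19 mm behind it (ctrl.grip_point_offset is the distance from the TCP to the grasp point, in m); z points along the fingers, y is the line along which they close (so a half turn about z gives the same grasp; the last joint's range is limited). The gripper opens to 85 mm and grips with 20 to 120 N. Pads are 22 mm wide; open, the fingers measure 114 mm over their backs; the gripper's body (76 mm by 85 mm) begins 54 mm behind the grasp point. The pads swing forward as they close: fully open they stand 13 mm farther back than shut.
Start: joints at [1.129, 0.286, 1.577, -0, 1.279, -0.15], TCP at [0.194, 0.646, 0.231] pointing down, gripper open.
Joint ranges: [-2.77, 2.77], [-0.9, 2.22], [0.21, 2.48], [-1.53, 4.67], [0.24, 2.81], [-2.84, 2.84]. Speed limits (rad/s): [2.79, 2.79, 3.14, 3.14, 3.14, 3.14].

### API

Orientations are given as a unit quaternion [x, y, z, w].
In Python, from plant import ctrl gives the robot as it stands. The module is installed in compiled form; this text tells all that it offers.
- The arm moves only by the shell command python3 -m pendant 'ROWS' [OPENING] [FORCE]. ROWS is JSON, a list of rows, each an object of numbers: "dx", "dy", "dz": the shift along the tool's x, y, z in cm; "twist": the turn about the tool's z in degrees. A call has 1 to 10 rows; each row is the pose to reach, as a shift and turn from the pose commanded when the call began, along the tool's axes at that moment; what a row does not reach only later rows make up. A row lasts 1/8 s, in which the tool goes at most 62.5 mm and 10.7 degrees, less where a joint would pass 70% of its speed; a pose out of reach is approached as far as the arm can. A call with a gripper value outside its range is refused whole. OPENING is the opening in per cent of the stroke, from 0 (shut) to 100 (fully open), set as the call begins (- or left out, the last holds). The fingers move at their own pace and stop on an object; FORCE is the grip in N (left out, the last holds). Time passes only in rows, so rows that repeat a pose let the fingers close. It gives the time, the measured TCP pose, the force, the opening and the grip force at its end, in the units of the state.
- ctrl.get_state(): the state, without advancing time (a new reading comes with each control period).
- ctrl.read_camera(name): name is "scene" or "top" or "wrist"; returns a dict with "img" (400x640x3 uint8, red, green, blue), "depth" (400x640 float32, m along the optical axis (not along the pixel's ray), 0 where there is no reading), "camera_matrix" (3x3 intrinsics, pixels), "xyz" and "rotation" of the camera in the world; the wrist camera has in their place "tool_from_camera" (4x4, takes a point from camera to tool coordinates, whose origin is the TCP and whose axes are the flange's). Camera axes: x right, y up, looking along -z (the intrinsics and any distortion apply to the point x, -y, -z); pixel columns grow to the right and rows downward; lengths in m; the calibration is good to about 2 mm. The wrist camera is an equidistant fisheye: a pixel r from the principal point sees the ray r / f radians off the axis. A picture is of the moment at which its call begins: read the wrist's pose just before it.
- ctrl.sign_off(): hands the job in; it is judged then, once.
The state is a dict: "time": time; "qpos": joint angles; "dq": joint speeds; "joint_efforts": joint torques, N m; "eef_pos": TCP position; "tcp_rot": TCP orientation; "contact_force": force on the tool from outside, world axes, zero at the start; "wrist_torque": the same for the moment, N m; "opening": opening from 0.0 (shut) to 1.0 (fully open); "finger_force": force on a finger pad.
Only numpy, scipy, OpenCV 4.12 (cv2) and the standard library are available. Lean on these libraries where they do the work, as an engineer would, in place of code of your own. Each camera call takes 0.05 s, during which the arm holds its last target. There are 200 camera calls.

## Working session

There is one attempt and no reset: what is moved stays moved. The work goes in short steps, Python scripts to look and compute and a shell command to move; the robot and the scene stay as the last step left them, time stands still between calls to the robot, and variables do not carry over. Pictures are saved under pics/ and viewed, at most 10 in all, crops included, and the job is handed in when it is done.

```bash
mkdir -p pics; cat > h.py <<'E'
import numpy as np, cv2, pickle
from scipy.spatial.transform import Rotation as R
from plant import ctrl
def snap(name,fn):
    s=ctrl.get_state(); c=ctrl.read_camera(name)
    c['state']=s; pickle.dump(c,open(f'{fn}.pkl','wb'))
    cv2.imwrite(f'pics/{fn}.png',c['img'][:,:,::-1]); return c
def load(fn): return pickle.load(open(f'{fn}.pkl','rb'))
def cloud(c):
    "world xyz for each pixel (fixed cameras)"
    K=c['camera_matrix']; d=c['depth']; v,u=np.mgrid[:400,:640]
    p=np.stack([(u-K[0,2])/K[0,0]*d,-(v-K[1,2])/K[1,1]*d,-d],-1)
    w=p@np.array(c['rotation']).T+np.array(c['xyz']); w[d==0]=np.nan; return w
E
python3 - <<'E'
from h import *
for n in('scene','top'):
    c=snap(n,n+'0'); print(n,c['camera_matrix'].tolist(),c['xyz'],c['rotation'],[k for k in c])
print(ctrl.get_state())
E
```

```text
scene [[510.3077713341054, 0.0, 319.04969342088833], [0.0, 510.3077713341054, 200.86359180879282], [0.0, 0.0, 1.0]] [ 1.28401452 -0.41337781  0.92592792] [0.33266742 0.19101566 0.46647888 0.79702124] ['img', 'depth', 'camera_matrix', 'xyz', 'rotation', 'state']
top [[421.940434300855, 0.0, 321.27457045704824], [0.0, 421.940434300855, 198.6937008613904], [0.0, 0.0, 1.0]] [0.47588331 0.00159477 1.1960096 ] [ 0.03235701 -0.01934518 -0.70147801  0.71169333] ['img', 'depth', 'camera_matrix', 'xyz', 'rotation', 'state']
{'time': 0.1, 'qpos': array([ 1.12900738e+00,  2.87106485e-01,  1.57800894e+00, -1.09600393e-05,
        1.27860949e+00, -1.50009654e-01]), 'dq': array([ 0.00080788, -0.00244758, -0.00433495,  0.00108435,  0.0004263 ,
       -0.00038132]), 'joint_efforts': array([ 4.46741169e-04, -4.07293975e+01, -2.93700010e+01, -1.09538296e-04,
        3.35039513e-03, -1.68842843e-05]), 'eef_pos': array([0.19389504, 0.6459396 , 0.23007762]), 'tcp_rot': array([ 1.45371035e-01,  9.89376635e-01, -1.02132964e-03, -3.05866723e-04]), 'contact_force': array([ 0.44264591,  0.4155385 , -0.69137618]), 'wrist_torque': array([ 0.02834025,  0.00707239, -0.00252375]), 'finger_force': 0.0, 'opening': 0.9999071845845336}
```

```bash
sed -i "s/np.array(c\['rotation'\]).T/R.from_quat(c['rotation']).as_matrix().T/" h.py
```

```text
(no output)
```

View pics/top0.png

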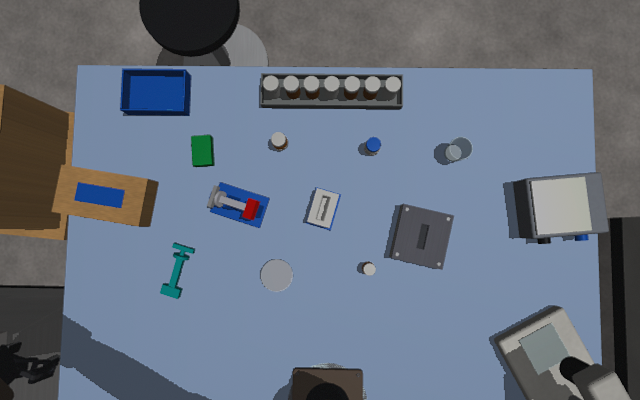

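View pics/scene0.png

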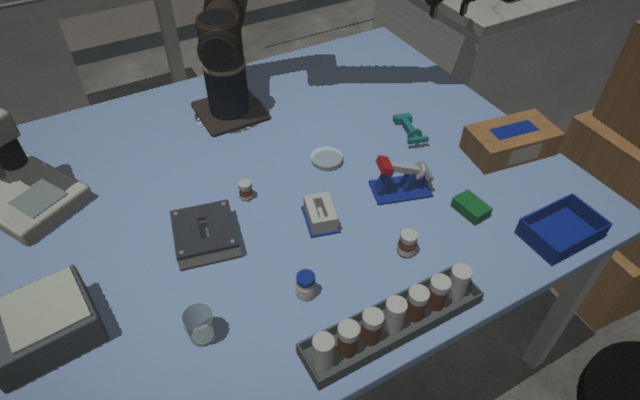

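```bash
cat > m.py <<'E'
from h import *
def rect(P,name):
    r=cv2.minAreaRect(P[:,:2].astype(np.float32)*1000)
    print(name,len(P),'centre',np.round(r[0],1),'size',np.round(r[1],1),'ang',round(r[2],1),'medz',round(float(np.median(P[:,2])),4))
for n in('top0','scene0'):
    c=load(n); w=cloud(c); hsv=cv2.cvtColor(c['img'],cv2.COLOR_RGB2HSV); H,S,V=[hsv[...,i].astype(int) for i in range(3)]
    z=w[...,2]; near=lambda x,y,r:np.hypot(w[...,0]-x,w[...,1]-y)<r
    if n=='top0':
        g={k:w[v,u] for k,(u,v) in dict(handle=(251,209),foot=(214,199),park=(310,220),slot=(440,220),cradle=(239,204)).items()}; print({k:np.round(x,3) for k,x in g.items()})
    print(n)
    rd=((H<8)|(H>172))&(S>150)&near(*g['handle'][:2],.08); rect(w[rd],'handle'); print(np.round(np.nanmean(w[rd],0),4), np.nanmin(z[rd]),np.nanmax(z[rd]))
    bl=(H>105)&(H<125)&(S>200)&near(*g['cradle'][:2],.11)&(z<.015)&(z>.003); rect(w[bl],'cradle base')
    sh=(S<70)&near(*g['cradle'][:2],.11)&(z>.03); rect(w[sh],'shank+foot')
    rect(w[near(*g['park'][:2],.09)&(abs(z-.046)<.006)],'park top'); 
    rect(w[near(*g['slot'][:2],.14)&(abs(z-.048)<.006)],'stand top')
    print('tab z',np.nanmedian(z[near(.45,.1,.05)]))
c=load('top0'); cv2.imwrite('pics/c1.png',np.hstack([cv2.resize(c['img'][170:240,195:275,::-1],None,fx=5,fy=5,interpolation=2),cv2.resize(c['img'][175:245,295:375,::-1],None,fx=5,fy=5,interpolation=2)]))
E
python3 m.py
```

```text
{'handle': array([0.526, 0.205, 0.104]), 'foot': array([0.553, 0.309, 0.079]), 'park': array([0.501, 0.053, 0.044]), 'slot': array([ 0.506, -0.298,  0.051]), 'cradle': array([0.54 , 0.239, 0.093])}
top0
handle 224 centre [527.3 207.2] size [30.2 49.3] ang 72.7 medz 0.1038
[0.5269 0.2058 0.1035] 0.09208220885020246 0.1125834103809491
cradle base 771 centre [542.1 255.7] size [146.4  87.1] ang 72.8 medz 0.0092
shank+foot 426 centre [549.7 274.2] size [109.9  59.4] ang 73.2 medz 0.0731
park top 590 centre [535.8  18.9] size [64.  94.9] ang 74.6 medz 0.047
stand top 2626 centre [ 462.8 -251.3] size [141.2 150.3] ang 77.8 medz 0.0487
tab z 0.0009208645127237736
scene0
handle 97 centre [530. 206.] size [25. 51.] ang 64.9 medz 0.1037
[0.5297 0.2059 0.1036] 0.09005291494091494 0.10990398653124622
cradle base 0 centre [0. 0.] size [0. 0.] ang 0.0 medz nan
shank+foot 500 centre [548.3 264.5] size [132.1  64.5] ang 74.5 medz 0.0713
park top 583 centre [534.4  20.1] size [64.9 98.1] ang 74.5 medz 0.0456
stand top 2761 centre [ 462.2 -250.3] size [140.2 156.2] ang 77.7 medz 0.0481
tab z -1.856220918322604e-05
  return _methods._mean(a, axis=axis, dtype=dtype,
  ret = ret.dtype.type(ret / rcount)
```

```bash
python3 - <<'E'
from h import *
c=load('scene0'); t=load('top0')
A=cv2.resize(c['img'][140:215,355:445,::-1],(400,333),interpolation=2); B=cv2.resize(t['img'][175:245,195:279,::-1],(400,333),interpolation=2)
cv2.imwrite('pics/c2.png',np.hstack([A,B]))
E
```

```text
(no output)
```

View pics/c2.png

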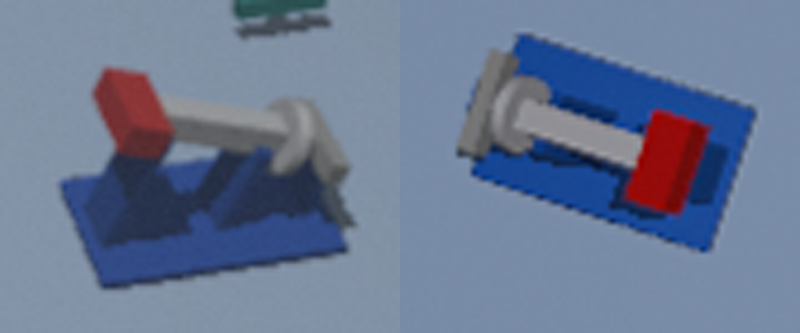

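The post to take is the silver one with the red handle, in the blue cradle at top px (239,204), with its handle at (251,209). Its look-alike is the turquoise T-post at (177,271). The white block is at (322,208) and the dark stand slot at (422,236). The crop confirms the red handle, with the foot end towards image left.

```bash
cat > go.py <<'E'
import sys
from h import *
# go.py x y z yaw(deg of tool y, mod 180) -> shift in tool axes (cm), twist deg
x,y,z,yaw=map(float,sys.argv[1:5]); s=ctrl.get_state(); T=R.from_quat(s['tcp_rot']).as_matrix()
d=T.T@(np.array([x,y,z])-s['eef_pos'])*100; a=np.degrees(np.arctan2(T[1,1],T[0,1])); t=(a-yaw+90)%180-90
print('dx dy dz',np.round(d,2),'twist',round(t,1),'or',round(t-np.sign(t)*180,1),'now',np.round(s['eef_pos'],4),'yaw',round(a,1),'q6',round(np.degrees(s['qpos'][5]),1),'t',s['time'])
E
python3 go.py .528 .207 .2 -17.2
```

```text
dx dy dz [-44.63 -32.42   3.06] twist -89.5 or 90.5 now [0.1939 0.6459 0.2301] yaw 73.3 q6 -8.6 t 0.1
```

```bash
python3 -m pendant '[{"dx":-44.6,"dy":-32.4,"dz":3,"twist":90.5},{"dx":-44.6,"dy":-32.4,"dz":3,"twist":90.5},{"dx":-44.6,"dy":-32.4,"dz":3,"twist":90.5},{"dx":-44.6,"dy":-32.4,"dz":3,"twist":90.5},{"dx":-44.6,"dy":-32.4,"dz":3,"twist":90.5},{"dx":-44.6,"dy":-32.4,"dz":3,"twist":90.5},{"dx":-44.6,"dy":-32.4,"dz":3,"twist":90.5},{"dx":-44.6,"dy":-32.4,"dz":3,"twist":90.5},{"dx":-44.6,"dy":-32.4,"dz":3,"twist":90.5},{"dx":-44.6,"dy":-32.4,"dz":3,"twist":90.5}]' 100; python3 go.py .528 .207 .2 -17.2
```

```text
time: 1.35
eef_pos: [0.5295, 0.2049, 0.2005]
tcp_rot: [0.807, 0.591, -0.001, -0.0]
contact_force: [-0.1, 0.2, 0.7]
opening: 1.006
finger_force: 0.0
dx dy dz [ 0.15 -0.2   0.05] twist -0.3 or 179.7 now [0.5295 0.2049 0.2005] yaw -17.5 q6 28.5 t 1.35
```

```bash
cat >> h.py <<'E'
def wcloud(c):
    K=np.array(c['camera_matrix']); d=c['depth']; v,u=np.mgrid[:400,:640]
    a=(u-K[0,2])/K[0,0]; b=(v-K[1,2])/K[1,1]; th=np.hypot(a,b)+1e-9; t=np.tan(np.minimum(th,1.5))/th
    p=np.stack([a*t*d,-b*t*d,-d],-1); M=np.array(c['tool_from_camera']); p=p@M[:3,:3].T+M[:3,3]
    s=c['state']; w=p@R.from_quat(s['tcp_rot']).as_matrix().T+s['eef_pos']; w[(d==0)|(th>1.4)]=np.nan; return w
def red(c):
    h=cv2.cvtColor(c['img'],cv2.COLOR_RGB2HSV); return ((h[...,0]<8)|(h[...,0]>172))&(h[...,1]>150)&(h[...,2]>40)
E
python3 - <<'E'
from h import *
c=snap('wrist','w1'); w=wcloud(c); m=red(c)&(w[...,2]>.07)&(w[...,2]<.13); P=w[m]
print(c['camera_matrix'],c['tool_from_camera'],m.sum()); print(np.nanpercentile(P,[1,50,99],axis=0))
print(cv2.minAreaRect(P[:,:2].astype(np.float32)*1000))
E
```

```text
[[309.70691629   0.         321.55074334]
 [  0.         309.70691629 195.54429327]
 [  0.           0.           1.        ]] [[ 1.61010212e-04  9.56389803e-01  2.92093341e-01  7.62023881e-02]
 [ 9.99999977e-01 -1.12366153e-04 -1.83312517e-04 -3.91966225e-04]
 [-1.42496817e-04  2.92093363e-01 -9.56389799e-01 -1.41416176e-01]
 [ 0.00000000e+00  0.00000000e+00  0.00000000e+00  1.00000000e+00]] 1902
[[0.50373701 0.19573225 0.09696817]
 [0.52873775 0.21162984 0.10192181]
 [0.55369344 0.22740895 0.1066155 ]]
((528.910400390625, 211.64805603027344), (23.656982421875, 50.58454513549805), 73.8016128540039)
```

View pics/w1.png

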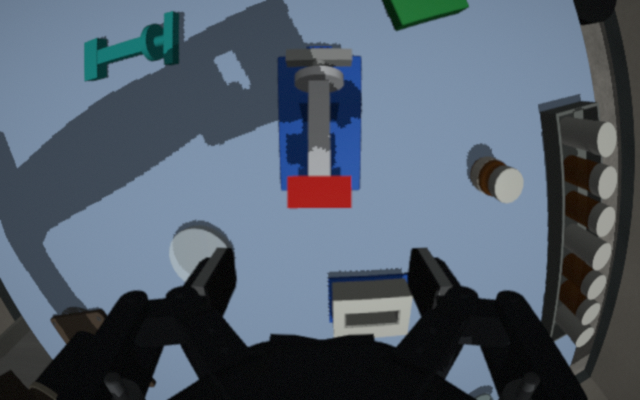

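The wrist view shows the red handle at px (319,192), square between the fingers, and the parking hole at (372,319). The handle centre comes out at about (0.528, 0.208, 0.093).

```bash
python3 go.py .528 .208 .070 -17
```

```text
dx dy dz [ 0.14 -0.06 13.06] twist -0.4 or 179.6 now [0.5284 0.2065 0.2006] yaw -17.4 q6 28.5 t 1.4
```

```bash
python3 -m pendant '[{"dx":0.1,"dz":5},{"dx":0.1,"dz":10},{"dx":0.1,"dz":13},{"dx":0.1,"dz":13}]' 100; python3 -m pendant '[{},{},{},{},{},{},{}]' 55 20; python3 go.py .528 .208 .070 -17
```

```text
dx dy dz [ 0.14 -0.06 13.06] twist -0.4 or 179.6 now [0.5284 0.2065 0.2006] yaw -17.4 q6 28.5 t 1.4$[0]: bad value
$[0]: bad value
```

```bash
python3 -m pendant '[{"dx":0.1,"dy":0,"dz":5,"twist":0},{"dx":0.1,"dy":0,"dz":10,"twist":0},{"dx":0.1,"dy":0,"dz":13,"twist":0},{"dx":0.1,"dy":0,"dz":13,"twist":0}]' 100 && python3 -m pendant '[{"dx":0,"dy":0,"dz":0,"twist":0},{"dx":0,"dy":0,"dz":0,"twist":0},{"dx":0,"dy":0,"dz":0,"twist":0},{"dx":0,"dy":0,"dz":0,"twist":0},{"dx":0,"dy":0,"dz":0,"twist":0},{"dx":0,"dy":0,"dz":0,"twist":0}]' 50 20; python3 go.py .528 .208 .070 -17
```

```text
time: 1.9
eef_pos: [0.5249, 0.2096, 0.0683]
tcp_rot: [0.804, 0.594, -0.003, -0.002]
contact_force: [-0.3, -0.3, 0.6]
opening: 0.998
finger_force: 0.0
time: 2.65
eef_pos: [0.5298, 0.2096, 0.0737]
tcp_rot: [0.805, 0.593, 0.002, 0.0]
contact_force: [-1.8, 1.9, 6.9]
opening: 0.608
finger_force: 23.2
dx dy dz [-0.21 -0.12  0.37] twist -0.2 or 179.8 now [0.5298 0.2096 0.0737] yaw -17.2 q6 28.5 t 2.65
```

```bash
python3 -m pendant '[{"dx":0,"dy":0,"dz":-1,"twist":0},{"dx":0,"dy":0,"dz":-3,"twist":0},{"dx":0,"dy":0,"dz":-5,"twist":0},{"dx":0,"dy":0,"dz":-8,"twist":0},{"dx":0,"dy":0,"dz":-11,"twist":0},{"dx":0,"dy":0,"dz":-14,"twist":0},{"dx":0,"dy":0,"dz":-14,"twist":0}]' - 20; python3 - <<'E'
from h import *
c=snap('scene','s1'); cv2.imwrite('pics/s1c.png',cv2.resize(c['img'][60:240,280:500,::-1],None,fx=3,fy=3,interpolation=2))
E
python3 go.py .528 .208 .070 -17
```

```text
time: 3.52
eef_pos: [0.5304, 0.2091, 0.2158]
tcp_rot: [0.805, 0.593, 0.004, 0.002]
contact_force: [0.4, -0.0, -2.9]
opening: 0.606
finger_force: 23.5
dx dy dz [-0.13 -0.13 14.32] twist -0.2 or 179.8 now [0.5291 0.2088 0.2132] yaw -17.2 q6 28.6 t 3.575
```

View pics/s1c.png

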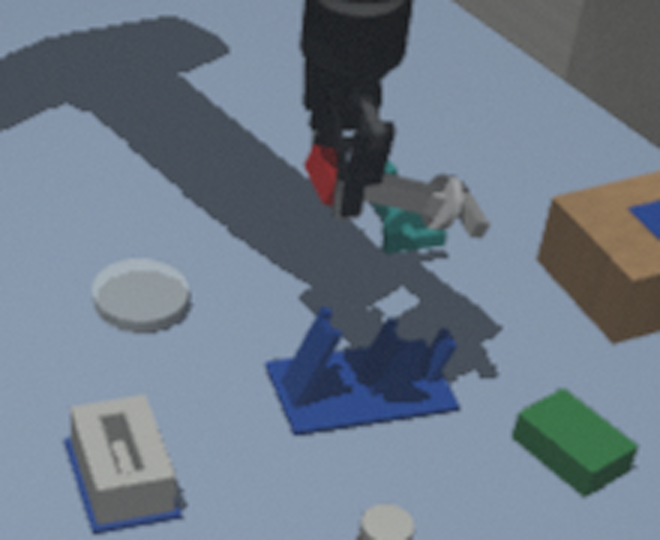

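The post came up still at its slope, because pad friction holds it. I'll erect it by pressing the foot against the parking block's near side wall, but first I'll measure its current angle.

```bash
cat > ang.py <<'E'
import sys
from h import *
# post angle from fixed cameras: grey (shank/collar/foot) points close to the vertical plane of the post, below/around the tool
yaw=np.radians(float(sys.argv[1])); u=np.array([-np.sin(yaw),np.cos(yaw),0]); x=np.array([np.cos(yaw),np.sin(yaw),0])
for n in('scene','top'):
    c=snap(n,'a_'+n); w=cloud(c); hsv=cv2.cvtColor(c['img'],cv2.COLOR_RGB2HSV); t=c['state']['eef_pos']
    d=w-t; a=d@u; b=d@x
    m=(hsv[...,1]<75)&(hsv[...,2]>60)&(abs(b)<.035)&(a>-.05)&(a<.18)&(w[...,2]>t[2]-.16)&(w[...,2]<t[2]+.06)&(w[...,2]>.055); 
    if m.sum()<10: print(n,m.sum()); continue
    A=np.stack([a[m],d[...,2][m]],1); mu=np.median(A,0); v=np.linalg.svd(A-A.mean(0))[2][0]
    print(n,m.sum(),'angle',np.round(np.degrees(np.arctan2(-v[1],v[0]))%180,1),'median u,dz',np.round(mu,3),'1-99%',np.round(np.percentile(A,[1,99],axis=0),3).tolist())
E
python3 ang.py -17.2; python3 go.py .494 -.130 .2 -15.4
```

```text
scene 540 angle 21.4 median u,dz [ 0.081 -0.006] 1-99% [[-0.011, -0.036], [0.121, 0.036]]
top 1
dx dy dz [-33.33   6.82   1.04] twist -1.8 or 178.2 now [0.5275 0.2085 0.2101] yaw -17.2 q6 28.6 t 3.675
```

```bash
python3 go.py .4893 -.1463 .2 -15.4; python3 -m pendant '[{"dx":-5,"dy":1,"dz":1,"twist":-2},{"dx":-10,"dy":2,"dz":1,"twist":-2},{"dx":-15,"dy":3,"dz":1,"twist":-2},{"dx":-20,"dy":4,"dz":1,"twist":-2},{"dx":-25,"dy":5,"dz":1,"twist":-2},{"dx":-30,"dy":6,"dz":1,"twist":-2},{"dx":-33,"dy":6.5,"dz":1,"twist":-2},{"dx":-35,"dy":6.8,"dz":1,"twist":-2},{"dx":-35,"dy":6.8,"dz":1,"twist":-2},{"dx":-35,"dy":6.8,"dz":1,"twist":-2}]';python3 go.py .4893 -.1463 .051 -15.4; python3 ang.py -15.4
```

```text
dx dy dz [-35.02   6.86   1.04] twist -1.8 or 178.2 now [0.5275 0.2085 0.2101] yaw -17.2 q6 28.6 t 3.675
time: 4.92
eef_pos: [0.4892, -0.1449, 0.2001]
tcp_rot: [0.794, 0.607, -0.0, -0.001]
contact_force: [0.4, -0.6, -3.0]
opening: 0.601
finger_force: 23.5
dx dy dz [-0.15  0.08 14.91] twist 0.2 or -179.8 now [ 0.4892 -0.1449  0.2001] yaw -15.2 q6 -12.7 t 4.925
scene 734 angle 20.6 median u,dz [ 0.076 -0.005] 1-99% [[-0.009, -0.034], [0.121, 0.024]]
top 455 angle 24.5 median u,dz [ 0.092 -0.006] 1-99% [[0.041, -0.03], [0.12, 0.014]]
```

```bash
python3 -m pendant '[{"dx":0,"dy":0,"dz":5,"twist":0},{"dx":0,"dy":0,"dz":10,"twist":0},{"dx":0,"dy":0,"dz":13.5,"twist":0},{"dx":0,"dy":0,"dz":14.9,"twist":0},{"dx":0,"dy":0,"dz":14.9,"twist":0},{"dx":0.8,"dy":0,"dz":14.9,"twist":0},{"dx":1.4,"dy":0,"dz":14.9,"twist":0},{"dx":1.8,"dy":0,"dz":14.9,"twist":0},{"dx":1.8,"dy":0,"dz":14.9,"twist":0}]'; python3 ang.py -15.4; python3 go.py .4893 -.1463 .051 -15.4
```

```text
time: 6.15
eef_pos: [0.4951, -0.1284, 0.0531]
tcp_rot: [0.794, 0.607, 0.0, 0.001]
contact_force: [-0.3, -1.7, -1.9]
opening: 0.604
finger_force: 23.5
scene 190 angle 8.9 median u,dz [0.035 0.01 ] 1-99% [[-0.01, 0.002], [0.098, 0.023]]
top 62 angle 4.7 median u,dz [0.059 0.006] 1-99% [[0.047, 0.002], [0.101, 0.013]]
dx dy dz [-1.87 -0.05  0.17] twist 0.2 or -179.8 now [ 0.4947 -0.1284  0.0527] yaw -15.2 q6 -10.7 t 6.25
```

```bash
python3 -m pendant '[{"dx":0.4,"dy":0,"dz":-0.9,"twist":0},{"dx":0.8,"dy":0,"dz":-1.9,"twist":0},{"dx":1.4,"dy":0,"dz":-2.9,"twist":0},{"dx":2,"dy":0,"dz":-3.9,"twist":0},{"dx":2.8,"dy":0,"dz":-4.8,"twist":0},{"dx":3.5,"dy":0,"dz":-5.6,"twist":0},{"dx":3.5,"dy":0,"dz":-5.6,"twist":0}]'; python3 ang.py -15.4
```

```text
time: 7.12
eef_pos: [0.5043, -0.0938, 0.1092]
tcp_rot: [0.794, 0.608, 0.001, 0.0]
contact_force: [0.4, 0.2, -2.3]
opening: 0.605
finger_force: 23.6
scene 343 angle 43.0 median u,dz [ 0.044 -0.033] 1-99% [[-0.01, -0.053], [0.078, 0.024]]
top 135 angle 51.1 median u,dz [ 0.065 -0.043] 1-99% [[0.026, -0.053], [0.078, -0.003]]
```

```bash
python3 -m pendant '[{"dx":0.9,"dy":0,"dz":-0.8,"twist":0},{"dx":1.8,"dy":0,"dz":-1.4,"twist":0},{"dx":2.9,"dy":0,"dz":-2,"twist":0},{"dx":3.9,"dy":0,"dz":-2.5,"twist":0},{"dx":5,"dy":0,"dz":-2.9,"twist":0},{"dx":6,"dy":0,"dz":-3.2,"twist":0},{"dx":7.2,"dy":0,"dz":-3.4,"twist":0},{"dx":8.2,"dy":0,"dz":-3.5,"twist":0},{"dx":8.2,"dy":0,"dz":-3.5,"twist":0}]'; python3 ang.py -15.4;python3 - <<'E'
from h import *
c=load('a_scene'); cv2.imwrite('pics/s2c.png',cv2.resize(c['img'][90:250,230:430,::-1],None,fx=3,fy=3,interpolation=2))
E
```

```text
time: 8.35
eef_pos: [0.5255, -0.0145, 0.1434]
tcp_rot: [0.794, 0.608, 0.0, -0.0]
contact_force: [-0.2, -0.2, -2.4]
opening: 0.604
finger_force: 23.9
scene 370 angle 89.5 median u,dz [-0.008 -0.062] 1-99% [[-0.025, -0.083], [0.015, 0.035]]
top 0
```

View pics/s2c.png

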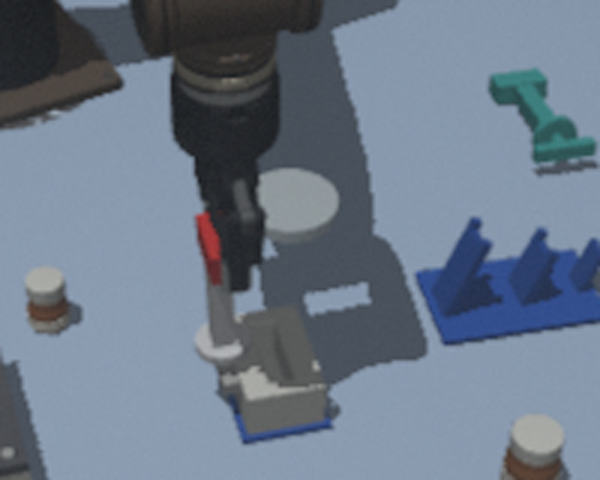

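```bash
python3 -m pendant '[{"dx":-0.4,"dy":0,"dz":-1,"twist":0},{"dx":-0.4,"dy":0,"dz":-4,"twist":0},{"dx":-0.4,"dy":0,"dz":-7,"twist":0},{"dx":-0.4,"dy":0,"dz":-8.5,"twist":0},{"dx":-0.4,"dy":0,"dz":-8.5,"twist":0},{"dx":-0.4,"dy":0,"dz":-8.5,"twist":0},{"dx":-0.4,"dy":0,"dz":-8.5,"twist":0}]'; cat > up.py <<'E'
import sys
from h import *
yaw=np.radians(float(sys.argv[1])); u=np.array([-np.sin(yaw),np.cos(yaw),0]); x=np.array([np.cos(yaw),np.sin(yaw),0])
# per-height mid of visible light points in tool-relative coords (x', u, dz)
c=snap('scene','up_s'); w=cloud(c); hsv=cv2.cvtColor(c['img'],cv2.COLOR_RGB2HSV); t=c['state']['eef_pos']; print('tcp',t)
d=w-t; a=d@u;b=d@x;z=d[...,2]; m=(hsv[...,1]<75)&(hsv[...,2]>60)&(abs(b)<.045)&(abs(a)<.05)&(z<.01)&(z>-.125)&(w[...,2]>.055)
for lo in np.arange(-.12,.01,.01):
    k=m&(z>=lo)&(z<lo+.01)
    if k.sum()>3: print('dz %.3f n%d  x\' %s  u %s'%(lo+.005,k.sum(),np.round(np.percentile(b[k],[5,50,95])*1e3,1),np.round(np.percentile(a[k],[5,50,95])*1e3,1)))
E
python3 up.py -15.4; python3 - <<'E'
from h import *
snap('wrist','w2')
E
```

```text
time: 9.32
eef_pos: [0.5233, -0.0191, 0.2267]
tcp_rot: [0.795, 0.607, -0.001, -0.001]
contact_force: [0.3, -1.0, -2.9]
opening: 0.605
finger_force: 23.9
tcp [ 0.52330471 -0.01906357  0.22666446]
dz -0.105 n22  x' [ 6.  27.9 30. ]  u [-10.4  -5.2   3.4]
dz -0.095 n52  x' [ 7.7 18.2 29.9]  u [-10.2  -3.8   2.5]
dz -0.085 n19  x' [ 3.5 17.7 21. ]  u [-25.1  -7.5  12.7]
dz -0.075 n168  x' [-13.3   7.6  20.2]  u [-23.1  -7.6  14.5]
dz -0.065 n28  x' [-1.2  7.5  9.9]  u [-13.5  -5.1   3.8]
dz -0.055 n32  x' [ 1.6  8.3 10.1]  u [-13.9  -6.7   1.9]
dz -0.045 n30  x' [-6.2  7.8 10.4]  u [-14.1  -9.1   2.2]
dz -0.035 n36  x' [0.7 7.3 9.6]  u [-14.6  -6.5   2.6]
dz -0.025 n33  x' [-5.   8.1  9.8]  u [-14.9  -6.5   2.4]
dz -0.015 n25  x' [-0.3  7.9 10.5]  u [-15.4  -9.   -0.2]
dz -0.005 n11  x' [-8.6  7.7  9.7]  u [-15.8 -14.9  -9.4]
dz 0.005 n14  x' [28.5 30.6 34.8]  u [-9.8  0.8 10.8]
```

View pics/w2.png

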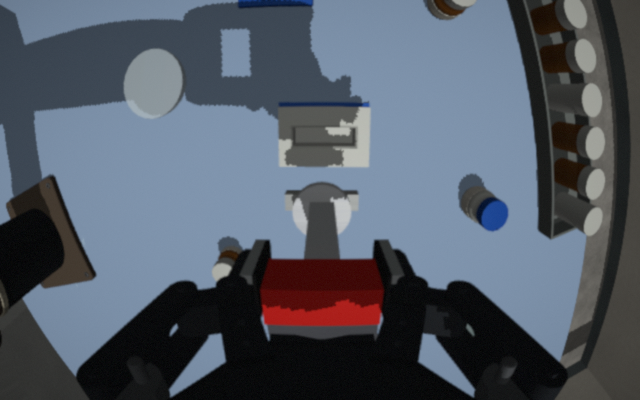

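The wrist view shows the post hanging upright, with the collar at px (321,210) and the foot behind it. The parking block hole is centred near (325,136). The tilt is about 2°, so next I'll locate the hole precisely.

```bash
cat > wr.py <<'E'
from h import *
def ray(c,u,v,zp):
    K=np.array(c['camera_matrix']); a=(u-K[0,2])/K[0,0]; b=(v-K[1,2])/K[1,1]; th=np.hypot(a,b)+1e-9; k=np.tan(th)/th
    M=np.array(c['tool_from_camera']); s=c['state']; T=R.from_quat(s['tcp_rot']).as_matrix()
    o=T@M[:3,3]+s['eef_pos']; d=T@M[:3,:3]@np.array([a*k,-b*k,-1]); return o+d*(zp-o[2])/d[2]
E
python3 - <<'E'
from wr import *
c=load('w2'); w=wcloud(c); z=w[...,2]
m=(abs(z-.046)<.005)&(np.hypot(w[...,0]-.535,w[...,1]-.02)<.075); P=w[m]
r=cv2.minAreaRect(P[:,:2].astype(np.float32)*1000); print('top',m.sum(),r,np.median(P[:,2]))
p=np.array([ray(c,*q,.046) for q in((293,127),(356,127),(356,146),(293,146))]); print(np.round(p,4),p.mean(0))
h=(z<.035)&(np.hypot(w[...,0]-.535,w[...,1]-.02)<.036); print('hole px',h.sum(), np.nanmean(w[h],0) if h.any() else '')
cv2.imwrite('pics/w2c.png',cv2.resize(c['img'][85:185,260:385,::-1],None,fx=6,fy=6,interpolation=2))
E
```

```text
top 4293 ((535.7644653320312, 20.761646270751953), (63.544185638427734, 97.22620391845703), 74.83828735351562) 0.04471847008143659
[[0.5078 0.0392 0.046 ]
 [0.571  0.0222 0.046 ]
 [0.5661 0.0027 0.046 ]
 [0.5022 0.02   0.046 ]] [0.53676664 0.02101054 0.046     ]
hole px 1133 [0.53535634 0.02043652 0.01262785]
```

View pics/w2c.png

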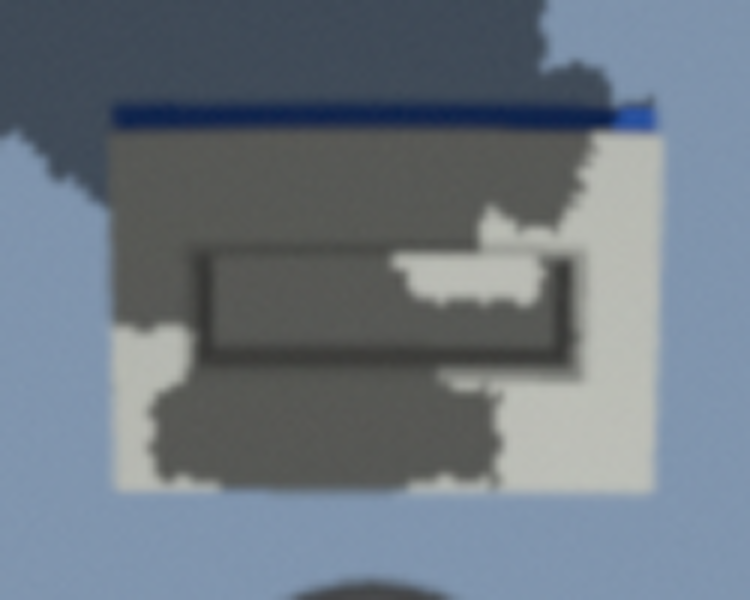

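```bash
python3 - <<'E'
from wr import *
c=load('w2'); s=c['state']; yaw=np.radians(-15.2); u=np.array([-np.sin(yaw),np.cos(yaw),0]); x=np.array([np.cos(yaw),np.sin(yaw),0])
print('hole',ray(c,324.2,136.4,.046))
w=wcloud(c); d=w-s['eef_pos']; z=d[...,2]; a=d@u; b=d@x
for lo,hi in((-.115,-.095),(-.088,-.076),(-.07,-.01)):
    k=(z>lo)&(z<hi)&(abs(a)<.05)&(abs(b)<.04); print(lo,k.sum(),'x',np.round(np.percentile(b[k],[2,50,98])*1e3,1),'u',np.round(np.percentile(a[k],[2,50,98])*1e3,1),'z',np.round(np.percentile(z[k],[2,50,98]),4))
E
python3 go.py .5377 .0245 .2267 -15.2
```

```text
hole [0.53642284 0.02102517 0.046     ]
-0.115 425 x [-30.   19.2  29.3] u [-9.4  1.2  5.1] z [-0.1083 -0.0981 -0.0965]
-0.088 493 x [-21.1   2.   20.2] u [-19.4  -1.5  18.6] z [-0.0827 -0.0765 -0.076 ]
-0.07 1111 x [-9.2 -0.6  8.2] u [3.1 4.1 5.5] z [-0.0676 -0.0329 -0.0107]
dx dy dz [4.58 0.22 0.04] twist -0.0 or 180.0 now [ 0.5236 -0.0191  0.2271] yaw -15.2 q6 2.0 t 9.425
```

```bash
python3 go.py .5367 .0235 .165 -15.2; python3 -m pendant '[{"dx":2.5,"dy":0.1,"dz":0,"twist":0},{"dx":4.4,"dy":0.15,"dz":0,"twist":0},{"dx":4.4,"dy":0.15,"dz":1,"twist":0},{"dx":4.4,"dy":0.15,"dz":4,"twist":0},{"dx":4.4,"dy":0.15,"dz":6,"twist":0},{"dx":4.4,"dy":0.15,"dz":6,"twist":0},{"dx":4.4,"dy":0.15,"dz":6,"twist":0}]'; python3 go.py .5367 .0235 .165 -15.2; python3 up.py -15.2
```

```text
dx dy dz [4.45 0.16 6.21] twist -0.0 or 180.0 now [ 0.5236 -0.0191  0.2271] yaw -15.2 q6 2.0 t 9.425
time: 10.3
eef_pos: [0.5375, 0.0225, 0.1689]
tcp_rot: [0.795, 0.607, 0.0, 0.0]
contact_force: [0.4, -0.3, -1.9]
opening: 0.602
finger_force: 23.8
dx dy dz [ 0.07 -0.1   0.39] twist -0.0 or 180.0 now [0.5375 0.0225 0.1689] yaw -15.2 q6 6.8 t 10.3
tcp [0.53747824 0.02253111 0.16887521]
dz -0.105 n23  x' [ 1.7 27.3 30.5]  u [-10.8  -5.7   2.4]
dz -0.095 n46  x' [ 7.9 20.6 31. ]  u [-11.   -4.2   1.5]
dz -0.085 n15  x' [ 6.6 17.  21.2]  u [-24.7 -12.4   7.7]
dz -0.075 n161  x' [-13.    8.   21.8]  u [-23.2  -7.6  13.7]
dz -0.065 n24  x' [-3.3  7.4 11.1]  u [-13.9  -6.6   2.1]
dz -0.055 n27  x' [-2.2  7.9 10.4]  u [-14.1  -6.7   1.7]
dz -0.045 n28  x' [-2.9  7.9 11.8]  u [-14.5  -6.7   1. ]
dz -0.035 n28  x' [1.6 7.3 9.9]  u [-15.1  -8.6   1.3]
dz -0.025 n29  x' [-0.6  7.8  9.9]  u [-15.2  -7.7   1.6]
dz -0.015 n24  x' [-7.6  8.3 10.4]  u [-15.8 -12.7  -4.3]
dz -0.005 n13  x' [-9.2  6.7  9.9]  u [-15.7 -14.7  -7.3]
dz 0.005 n12  x' [ 6.9 30.4 34.3]  u [-15.7  -6.9   8.8]
```

```bash
python3 -m pendant '[{"dx":0.05,"dy":-0.1,"dz":0,"twist":0},{"dx":0.05,"dy":-0.1,"dz":1,"twist":0},{"dx":0.05,"dy":-0.1,"dz":1.7,"twist":0},{"dx":0.05,"dy":-0.1,"dz":2,"twist":0},{"dx":0.05,"dy":-0.1,"dz":2,"twist":0},{"dx":0.05,"dy":-0.1,"dz":2,"twist":0}]'; python3 go.py .5367 .0235 .13 -15.2
```

```text
time: 11.1
eef_pos: [0.5364, 0.0236, 0.1485]
tcp_rot: [0.795, 0.607, 0.0, 0.0]
contact_force: [0.5, -0.3, -2.0]
opening: 0.605
finger_force: 23.8
dx dy dz [0.   0.03 1.85] twist -0.0 or 180.0 now [0.5364 0.0236 0.1485] yaw -15.2 q6 6.9 t 11.1
```

```bash
python3 -m pendant '[{"dx":0,"dy":0,"dz":0.6,"twist":0},{"dx":0,"dy":0,"dz":1.2,"twist":0},{"dx":0,"dy":0,"dz":1.6,"twist":0},{"dx":0,"dy":0,"dz":1.6,"twist":0},{"dx":0,"dy":0,"dz":1.8,"twist":0},{"dx":0,"dy":0,"dz":1.8,"twist":0}]'; python3 go.py .5367 .0235 .13 -15.2
```

```text
time: 11.85
eef_pos: [0.5363, 0.0236, 0.1303]
tcp_rot: [0.795, 0.607, -0.0, -0.0]
contact_force: [-0.4, -0.3, -1.4]
opening: 0.602
finger_force: 23.8
dx dy dz [0.   0.04 0.03] twist -0.0 or 180.0 now [0.5363 0.0236 0.1303] yaw -15.2 q6 6.9 t 11.85
```

```bash
python3 -m pendant '[{"dx":0,"dy":0,"dz":0.1,"twist":0},{"dx":0,"dy":0,"dz":0.2,"twist":0},{"dx":0,"dy":0,"dz":0.3,"twist":0},{"dx":0,"dy":0,"dz":0.3,"twist":0}]'; python3 up.py -15.2 | head -7
```

```text
time: 12.35
eef_pos: [0.5366, 0.0238, 0.1289]
tcp_rot: [0.795, 0.607, 0.0, -0.0]
contact_force: [-3.1, 1.5, 4.8]
opening: 0.604
finger_force: 24.7
tcp [0.5366436  0.02378661 0.12893388]
dz -0.075 n44  x' [-10.2   7.5  18.1]  u [-23.   -4.5  13.1]
dz -0.065 n23  x' [-4.4  8.  11.1]  u [-14.4  -7.3   1.6]
dz -0.055 n29  x' [-5.5  7.7  9.9]  u [-14.4  -8.3   1.7]
dz -0.045 n24  x' [-2.4  7.5  9.9]  u [-14.7  -8.3   1.7]
dz -0.035 n28  x' [-3.6  7.8  9.6]  u [-15.   -7.    1.5]
dz -0.025 n27  x' [-1.4  6.9  9.9]  u [-15.5  -7.6   1.4]
```

```bash
python3 -m pendant '[{"dx":0,"dy":0,"dz":0,"twist":0},{"dx":0,"dy":0,"dz":0,"twist":0},{"dx":0,"dy":0,"dz":0,"twist":0},{"dx":0,"dy":0,"dz":0,"twist":0},{"dx":0,"dy":0,"dz":0,"twist":0},{"dx":0,"dy":0,"dz":0,"twist":0}]' 100; python3 up.py -15.2 | head -9
```

```text
time: 13.15
eef_pos: [0.5363, 0.0236, 0.1273]
tcp_rot: [0.795, 0.607, -0.0, -0.0]
contact_force: [-0.3, 0.6, 0.6]
opening: 1.0
finger_force: 0.0
tcp [0.53627401 0.02359308 0.12729264]
dz -0.075 n27  x' [-4.7  9.9 16.9]  u [-24.6 -12.2  12.1]
dz -0.065 n29  x' [-0.8  7.8 12.9]  u [-13.   -4.9   5. ]
dz -0.055 n27  x' [ 0.4  8.2 10.8]  u [-13.1  -5.5   4.3]
dz -0.045 n27  x' [ 2.9  8.8 10.8]  u [-13.   -5.6   4.3]
dz -0.035 n27  x' [ 2.9  7.7 10.9]  u [-13.5  -5.3   4.2]
dz -0.025 n24  x' [ 0.1  7.7 10.5]  u [-13.2  -6.9   1.4]
dz -0.015 n19  x' [ 2.3  8.5 11.8]  u [-13.8  -8.7  -3.5]
dz -0.005 n11  x' [-1.8  7.9 10. ]  u [-13.6 -12.4  -3.8]
```

```bash
python3 - <<'E'
from h import *
c=load('up_s'); w=cloud(c); hsv=cv2.cvtColor(c['img'],cv2.COLOR_RGB2HSV)
p=np.array([.5352,.0196]); r=np.hypot(*(w[...,:2]-p).transpose(2,0,1)); z=w[...,2]
k=(r>13)&(r<.019)|((r>.012)&(r<.019)&(z>.045)&(z<.07)); print('collar top',np.round(np.percentile(z[k],[10,50,90]),4),k.sum())
k=(r>.026)&(r<.05)&(abs(z-.046)<.006); print('block top',np.round(np.percentile(z[k],[10,50,90]),4))
k=red(c)&(z>.1)&(r<.06); print('handle red z',np.round(np.percentile(z[k],[1,50,99]),4),np.round(np.median(w[k],0),4),k.sum())
E
python3 -m pendant '[{"dx":-0.3,"dy":0,"dz":0,"twist":0},{"dx":-0.35,"dy":0,"dz":0,"twist":0},{"dx":-0.35,"dy":0,"dz":0,"twist":0}]'
```

```text
collar top [0.0514 0.0536 0.0562] 71
block top [0.0434 0.0457 0.0479]
handle red z [0.1566 0.1635 0.1669] [0.538  0.012  0.1635] 56
time: 13.58
eef_pos: [0.5353, 0.0201, 0.1273]
tcp_rot: [0.795, 0.607, 0.0, 0.0]
contact_force: [-0.3, 0.3, 0.0]
opening: 0.999
finger_force: 0.0
```

```bash
python3 -m pendant '[{"dx":0,"dy":0,"dz":0,"twist":0},{"dx":0,"dy":0,"dz":0,"twist":0},{"dx":0,"dy":0,"dz":0,"twist":0},{"dx":0,"dy":0,"dz":0,"twist":0},{"dx":0,"dy":0,"dz":0,"twist":0},{"dx":0,"dy":0,"dz":0,"twist":0},{"dx":0,"dy":0,"dz":0,"twist":0}]' 50 80 && python3 -m pendant '[{"dx":0,"dy":0,"dz":-1,"twist":0},{"dx":0,"dy":0,"dz":-2.5,"twist":0},{"dx":0,"dy":0,"dz":-5,"twist":0},{"dx":0,"dy":0,"dz":-8,"twist":0},{"dx":0,"dy":0,"dz":-8.5,"twist":0},{"dx":0,"dy":0,"dz":-8.5,"twist":0}]'; python3 go.py .4625 -.2485 .212 -12.2
```

```text
time: 14.45
eef_pos: [0.5357, 0.0202, 0.1277]
tcp_rot: [0.795, 0.607, 0.0, 0.0]
contact_force: [0.6, 0.8, 2.1]
opening: 0.599
finger_force: 83.9
time: 15.2
eef_pos: [0.5351, 0.0203, 0.2121]
tcp_rot: [0.794, 0.607, -0.0, -0.0]
contact_force: [-0.6, -0.8, -2.5]
opening: 0.594
finger_force: 83.8
dx dy dz [-2.784e+01  5.000e-02  2.000e-02] twist -3.0 or 177.0 now [0.5351 0.0203 0.2121] yaw -15.2 q6 6.5 t 15.2
```

```bash
python3 -m pendant '[{"dx":-5,"dy":0,"dz":0,"twist":-3},{"dx":-10,"dy":0,"dz":0,"twist":-3},{"dx":-15,"dy":0,"dz":0,"twist":-3},{"dx":-20,"dy":0,"dz":0,"twist":-3},{"dx":-25,"dy":0,"dz":0,"twist":-3},{"dx":-30,"dy":0,"dz":0,"twist":-3},{"dx":-32.9,"dy":0.2,"dz":0,"twist":-3},{"dx":-32.9,"dy":0.2,"dz":0,"twist":-3},{"dx":-32.9,"dy":0.2,"dz":0,"twist":-3},{"dx":-32.9,"dy":0.2,"dz":0,"twist":-3}]'; python3 go.py .452 -.297 .212 -12.2; python3 up.py -12.2; python3 - <<'E'
from h import *
c=snap('wrist','w3'); cv2.imwrite('pics/w3c.png',cv2.resize(c['img'][60:260,220:430,::-1],None,fx=3,fy=3,interpolation=2))
E
```

```text
time: 16.45
eef_pos: [0.451, -0.2965, 0.2116]
tcp_rot: [0.778, 0.628, 0.0, -0.001]
contact_force: [0.5, -0.6, -2.3]
opening: 0.599
finger_force: 83.7
dx dy dz [-0.03  0.11 -0.04] twist 0.1 or -179.9 now [ 0.451  -0.2965  0.2116] yaw -12.1 q6 -32.0 t 16.45
tcp [ 0.45096488 -0.29651087  0.21162558]
dz -0.105 n23  x' [ 5.7 28.8 30.1]  u [-6.7  1.2  6.5]
dz -0.095 n57  x' [ 7.8 21.2 31.1]  u [-6.9 -0.5  5.3]
dz -0.085 n15  x' [ 7.2 14.6 20.3]  u [-20.4  -6.   18.5]
dz -0.075 n194  x' [-13.6   8.6  21.5]  u [-19.1   0.5  17.9]
dz -0.065 n33  x' [ 3.1  8.1 10.6]  u [-8.9  0.1  8.3]
dz -0.055 n27  x' [ 6.6  8.2 11. ]  u [-8.1 -0.4  7.4]
dz -0.045 n38  x' [ 1.8  7.9 11.3]  u [-8.1  0.7  8.5]
dz -0.035 n32  x' [ 5.3  7.7 11. ]  u [-8.6 -0.1  8.1]
dz -0.025 n34  x' [ 4.8  8.2 10.3]  u [-8.1  0.   8.2]
dz -0.015 n8  x' [ 6.6  8.9 10.9]  u [-8.  -2.2  4.2]
dz 0.005 n13  x' [ 7.4 31.3 33. ]  u [-7.9  4.9 11.5]
```

View pics/w3c.png

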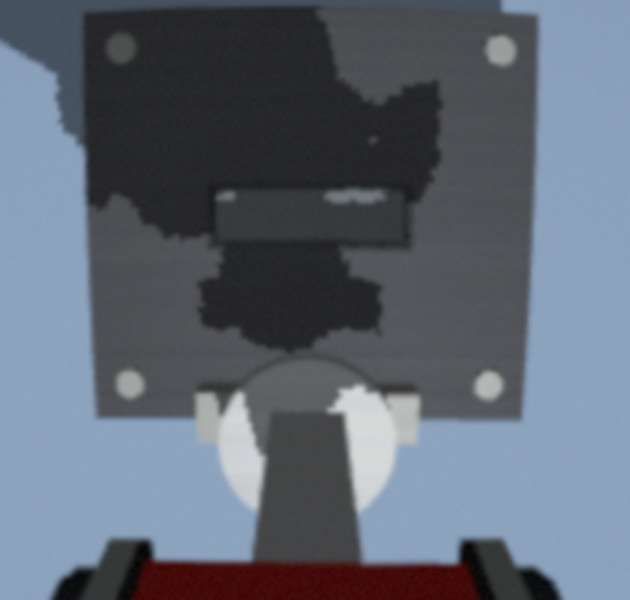

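The slot spans crop (209–411, 185–246), which puts its centre at image px (323.3,131.8). The post hangs straight, with the foot about centred under the tool.

```bash
python3 - <<'E'
from wr import *
c=load('w3'); w=wcloud(c); z=w[...,2]; s=c['state']
p=np.array([ray(c,*q,.048) for q in((289.7,121.7),(357,121.7),(357,142),(289.7,142))]); print(np.round(p,4),'slot',ray(c,323.3,131.8,.048), np.degrees(np.arctan2(*(p[1]-p[0])[1::-1])))
m=(abs(z-.048)<.006)&(np.hypot(w[...,0]-.4625,w[...,1]+.25)<.12); print(cv2.minAreaRect(w[m][:,:2].astype(np.float32)*1000))
yaw=np.radians(-12.1); u=np.array([-np.sin(yaw),np.cos(yaw),0]); x=np.array([np.cos(yaw),np.sin(yaw),0])
d=w-s['eef_pos']; z=d[...,2]; a=d@u; b=d@x
k=(z>-.115)&(z<-.095)&(abs(a)<.05)&(abs(b)<.04); print('foot x',np.round(np.percentile(b[k],[2,50,98])*1e3,1),'u',np.round(np.percentile(a[k],[2,50,98])*1e3,1))
k=(z>-.07)&(z<-.01)&(abs(a)<.05)&(abs(b)<.04); print('shank x',np.round(np.percentile(b[k],[2,50,98])*1e3,1),'u',np.round(np.percentile(a[k],[2,50,98])*1e3,1))
c=load('up_s'); w=cloud(c); z=w[...,2]; m=(abs(z-.048)<.006)&(np.hypot(w[...,0]-.4625,w[...,1]+.25)<.12); print('scene',cv2.minAreaRect(w[m][:,:2].astype(np.float32)*1000))
E
```

```text
[[ 0.4326 -0.2324  0.048 ]
 [ 0.4972 -0.2462  0.048 ]
 [ 0.4933 -0.2661  0.048 ]
 [ 0.428  -0.2522  0.048 ]] slot [ 0.46269555 -0.24938654  0.048     ] -12.067263241956613
((462.3965148925781, -249.44735717773438), (140.28199768066406, 151.3809356689453), 77.83351135253906)
foot x [-29.   21.8  30.1] u [-5.6  3.6  7.8]
shank x [-8.5  0.   8.7] u [8.6 9.3 9.9]
scene ((462.54547119140625, -250.55615234375), (140.1139373779297, 154.99559020996094), 77.52156829833984)
```

```bash
python3 go.py .4622 -.2499 .167 -12.2; python3 -m pendant '[{"dx":2.5,"dy":0.1,"dz":0,"twist":0},{"dx":4.8,"dy":0.1,"dz":0,"twist":0},{"dx":4.8,"dy":0.1,"dz":2,"twist":0},{"dx":4.8,"dy":0.1,"dz":4.3,"twist":0},{"dx":4.8,"dy":0.1,"dz":4.3,"twist":0},{"dx":4.8,"dy":0.1,"dz":4.3,"twist":0}]'; python3 go.py .4622 -.2499 .155 -12.2
```

```text
dx dy dz [4.81 0.1  4.52] twist 0.1 or -179.9 now [ 0.4512 -0.2968  0.2121] yaw -12.1 q6 -32.0 t 16.55
time: 17.3
eef_pos: [0.4626, -0.2511, 0.1703]
tcp_rot: [0.778, 0.628, 0.0, 0.001]
contact_force: [0.9, 0.4, -2.5]
opening: 0.598
finger_force: 83.7
dx dy dz [ 0.11 -0.07  1.53] twist 0.0 or -180.0 now [ 0.4626 -0.2511  0.1703] yaw -12.2 q6 -27.4 t 17.3
```

```bash
python3 -m pendant '[{"dx":0.05,"dy":-0.04,"dz":0,"twist":0},{"dx":0.05,"dy":-0.04,"dz":0.6,"twist":0},{"dx":0.05,"dy":-0.04,"dz":1.1,"twist":0},{"dx":0.05,"dy":-0.04,"dz":1.5,"twist":0},{"dx":0.05,"dy":-0.04,"dz":1.8,"twist":0},{"dx":0.05,"dy":-0.04,"dz":1.8,"twist":0}]'; python3 go.py .4622 -.2499 .1295 -12.2
```

```text
time: 18.05
eef_pos: [0.4616, -0.2504, 0.1509]
tcp_rot: [0.778, 0.628, -0.0, -0.0]
contact_force: [0.6, -0.8, -1.7]
opening: 0.595
finger_force: 83.8
dx dy dz [0.06 0.05 2.14] twist -0.0 or 180.0 now [ 0.4616 -0.2504  0.1509] yaw -12.2 q6 -27.3 t 18.05
```

```bash
python3 -m pendant '[{"dx":0,"dy":0,"dz":0.6,"twist":0},{"dx":0,"dy":0,"dz":1.2,"twist":0},{"dx":0,"dy":0,"dz":1.7,"twist":0},{"dx":0,"dy":0,"dz":2,"twist":0},{"dx":0,"dy":0,"dz":2.1,"twist":0},{"dx":0,"dy":0,"dz":2.1,"twist":0},{"dx":0,"dy":0,"dz":2.1,"twist":0}]'; python3 go.py .4622 -.2499 .1295 -12.2
```

```text
time: 18.92
eef_pos: [0.4619, -0.2506, 0.1306]
tcp_rot: [0.778, 0.628, 0.0, 0.0]
contact_force: [0.2, 0.0, -1.4]
opening: 0.597
finger_force: 83.8
dx dy dz [0.08 0.01 0.11] twist -0.0 or 180.0 now [ 0.4619 -0.2506  0.1306] yaw -12.2 q6 -27.3 t 18.925
```

```bash
python3 -m pendant '[{"dx":0,"dy":0,"dz":0.1,"twist":0},{"dx":0,"dy":0,"dz":0.15,"twist":0},{"dx":0,"dy":0,"dz":0.15,"twist":0}]'; python3 -m pendant '[{"dx":0,"dy":0,"dz":0,"twist":8},{"dx":0,"dy":0,"dz":0,"twist":18},{"dx":0,"dy":0,"dz":0,"twist":28},{"dx":0,"dy":0,"dz":0,"twist":38},{"dx":0,"dy":0,"dz":0,"twist":48},{"dx":0,"dy":0,"dz":0,"twist":58},{"dx":0,"dy":0,"dz":0,"twist":68},{"dx":0,"dy":0,"dz":0,"twist":78},{"dx":0,"dy":0,"dz":0,"twist":86},{"dx":0,"dy":0,"dz":0,"twist":90}]'; python3 go.py .4622 -.2499 .1295 77.8
```

```text
time: 19.3
eef_pos: [0.462, -0.2507, 0.1297]
tcp_rot: [0.778, 0.628, -0.0, 0.0]
contact_force: [-2.1, 0.6, 3.6]
opening: 0.596
finger_force: 84.5
time: 20.55
eef_pos: [0.4617, -0.2503, 0.1297]
tcp_rot: [0.994, -0.108, -0.0, -0.0]
contact_force: [-2.5, 1.3, 4.1]
opening: 0.595
finger_force: 84.4
dx dy dz [ 0.04 -0.05  0.02] twist -0.2 or 179.8 now [ 0.4617 -0.2503  0.1297] yaw -102.4 q6 62.8 t 20.55
```

Seated and turned through 90°. Now I'll release it and retreat straight up.

```bash
python3 -m pendant '[{"dx":0,"dy":0,"dz":0,"twist":0},{"dx":0,"dy":0,"dz":0,"twist":0},{"dx":0,"dy":0,"dz":0,"twist":0},{"dx":0,"dy":0,"dz":0,"twist":0},{"dx":0,"dy":0,"dz":0,"twist":0},{"dx":0,"dy":0,"dz":0,"twist":0}]' 100 && python3 -m pendant '[{"dx":0,"dy":0,"dz":-2,"twist":0},{"dx":0,"dy":0,"dz":-5,"twist":0},{"dx":0,"dy":0,"dz":-9,"twist":0},{"dx":0,"dy":0,"dz":-14,"twist":0},{"dx":0,"dy":0,"dz":-16,"twist":0},{"dx":0,"dy":0,"dz":-16,"twist":0},{"dx":0,"dy":0,"dz":-16,"twist":0}]'; python3 - <<'E'
from h import *
c=snap('scene','s9'); w=cloud(c); z=w[...,2]; r=np.hypot(w[...,0]-.462,w[...,1]+.25)
k=red(c)&(r<.05); P=w[k]; print('handle',k.sum(),np.percentile(P,[2,50,98],axis=0).round(4))
v=np.linalg.svd((P-P.mean(0))[:,:2])[2][0]; print('handle yaw',np.degrees(np.arctan2(v[1],v[0])))
k=(r>.012)&(r<.02)&(z>.045)&(z<.07); print('collar top',np.median(z[k])); k=(r>.03)&(r<.06)&(abs(z-.048)<.006); print('plate',np.median(z[k]))
cv2.imwrite('pics/s9c.png',cv2.resize(c['img'][130:280,140:300,::-1],None,fx=3,fy=3,interpolation=2))
E
```

```text
time: 21.3
eef_pos: [0.4618, -0.2505, 0.1288]
tcp_rot: [0.994, -0.106, -0.0, -0.0]
contact_force: [0.1, 0.3, -0.1]
opening: 0.997
finger_force: 0.0
time: 22.18
eef_pos: [0.461, -0.2499, 0.2863]
tcp_rot: [0.994, -0.106, -0.002, -0.001]
contact_force: [-0.5, -0.6, -0.1]
opening: 1.0
finger_force: 0.0
handle 103 [[ 0.4526 -0.2743  0.1634]
 [ 0.4638 -0.2519  0.166 ]
 [ 0.4741 -0.2291  0.1687]]
handle yaw -101.96533980992183
collar top 0.055915153701860565
plate 0.04795394437619149
```

View pics/s9c.png

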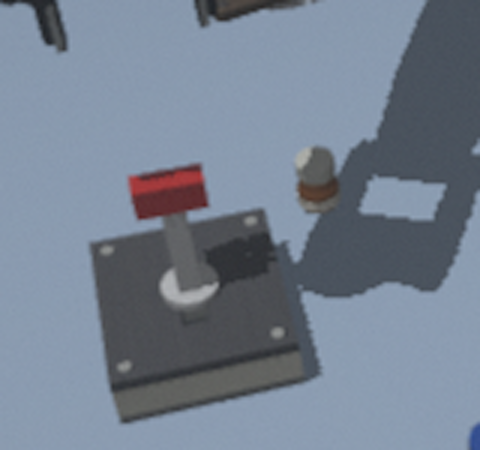

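The picture shows the post upright in the stand. The collar sits on the plate at crop (189,287), and the handle at (170,190) lies across the slot, 90° to it. The gripper is well clear, so I'm handing in.

```bash
python3 -m pendant '[{"dx":0,"dy":0,"dz":0,"twist":0},{"dx":0,"dy":0,"dz":0,"twist":0}]'; python3 -c "from plant import ctrl; print(ctrl.sign_off())"
```

```text
time: 22.48
eef_pos: [0.4615, -0.2503, 0.2877]
tcp_rot: [0.994, -0.106, -0.001, -0.001]
contact_force: [0.5, -0.1, 0.2]
opening: 1.0
finger_force: 0.0
the job is handed in; nothing more can be done
None
```

The post was parked upright and released, then locked a quarter turn across the stand's slot and let go standing upright, and the job was handed in at about 22.5 s; the sign-off gave no verdict.

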